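# Find the rattling can and hold it up

### The arm

A 6-joint arm with a two-finger parallel gripper is mounted at the origin on the work surface. World frame = base frame: x ahead of the robot, y to its left, z up, the work surface at z = 0. Lengths are in m, angles in degrees, forces in N, time in s.
With the tool pointing down it reaches from about 0.25 to 0.725 m from the base axis. Payload 9.7 kg.
Tool frame: the origin (TCP) lies at the very end of the fingers, on their centre line; the grasp point (between the pads) lies grasp_offset behind it (grasp_offset is the distance from the TCP to the grasp point, in m); z points along the fingers, y is the line along which they close (so a half turn about z gives the same grasp; the last joint's range is limited). The gripper opens to 85 mm and grips with 20 to 120 N. Pads are 22 mm wide; open, the fingers measure 114 mm over their backs; the gripper's body (76 mm by 85 mm) begins 54 mm behind the grasp point. The pads swing forward as they close: fully open they stand 13 mm farther back than shut.
Start: joints at [-66.119, 4.979, 10.078, 95.1, 0, 90], TCP at [0.223, -0.503, 0.231] pointing down, gripper open.
Joint ranges: [-179.16, 179.16], [-48.56, 103.87], [-65.8, 70.77], [-126.05, 130.52], [-82.76, 87.17], [-180, 180]. Speed limits (degrees/s): [127.2, 127.2, 147.25, 180, 180, 180].

### API

Orientations are given as [roll, pitch, yaw] about the fixed x, y, z axes, in that order (R = Rz(yaw) Ry(pitch) Rx(roll)).
In Python, from workcell import get_obs, camera, calibration, job_done, recognise, cut_out, mark_of, grasp_offset gives the robot as it stands.
- The arm moves only by the tool servo_tool, never from a script. Its argument "moves" is a list of rows, each a list of 3 entries, a list of its own where there are three numbers: the turn, a rotation vector about the tool's x, y, z in degrees, then the shift along the tool's x, y, z in m, then the opening in per cent of the stroke, from 0 (shut) to 100 (fully open). In form: [[[ax, ay, az], [x, y, z], claw], ...]. A call has 1 to 12 rows; each row shifts and turns the commanded pose from where the row before left it, along the tool's axes as they then stand; what a row does not reach is not made up. A row lasts 1/10 s, in which the tool goes at most 50 mm and 8.59 degrees, less where a joint would pass 70% of its speed; a pose out of reach is approached as far as the arm can. A call is refused whole if a number of a shift passes 0.05 or a number of a turn 8.59, either way. A call with a gripper value outside its range is refused whole. The fingers move at their own pace and stop on an object; "force" is the grip in N (left out, the last holds). Time passes only in rows, so rows that do not move let the fingers close. It gives the time, the measured TCP pose, the force, the opening and the grip force at its end, in the units of the state.
- get_obs(): the state, without advancing time (a new reading comes with each control period).
- camera(name): name is "scene" or "top" or "wrist"; returns (picture, depth): 384x512x3 uint8, red, green, blue; 384x512 float32, m along the optical axis (not along the pixel's ray), 0 where there is no reading.
- calibration(name): a dict with "camera_matrix" (3x3 intrinsics, pixels), "R" (3x3) and "t" (3): a world point X has camera coordinates R X + t. Camera axes: x right, y down, z forward; pixel columns grow to the right and rows downward; lengths in m; the calibration is good to about 2 mm. A picture is of the moment at which its call begins: read the wrist's pose just before it. calibration takes no time and is no camera call; for the wrist camera it gives the pose at the moment of the call.
- job_done(): hands the job in; it is judged then, once.
Trained networks look in the newest picture that a camera, given by its name, has taken for a name from the list of things; names that differ only in an ending like _2 or _b are one class to them, and where a whole thing is asked for, a point or a joint stands for the part that bears it (a point fixed in the world has none). Each returns a list of dicts, best first, with "score" (0 to 1); they miss things now and then, are a little off and sometimes report something else, mostly with a low value. They report only what shows in the picture. A call takes as long as a camera call. They do not tell look-alikes from the thing itself.
- recognise(name, camera): "xyz" ([x, y, z] in m, in the coordinates of the camera as it stood for that picture, good to about 4 mm: the middle of the surface that is visible of it).
- cut_out(name, camera): "mask" (384x512 bool, what is visible of it).
- mark_of(name, camera): "xyz" ([x, y, z] in m, in the coordinates of the camera as it stood for that picture, good to about 4 mm: a listed point, or the origin of a listed thing).
The state is a dict: "time": time; "q": joint angles; "qd": joint speeds; "joint_efforts": joint torques, N m; "ee_pos": TCP position; "tcp_rot": TCP orientation; "wrist_force": force on the tool from outside, world axes, zero at the start; "torque": the same for the moment, N m; "opening": finger opening in m; "grasp_force": force on a finger pad.
Only numpy, scipy, OpenCV 4.12 (cv2) and the standard library are available. Lean on these libraries where they do the work, as an engineer would, in place of code of your own. Each camera call takes 0.05 s, during which the arm holds its last target. There are 200 camera calls.

### The job

One of the three sealed cans has its steel ball loose inside: find it by shaking them one at a time, standing the silent ones back upright where they were. Finish while still holding the one that rattles, upright and still, about 20 cm above the middle of the white tray; do not put it down or let it go. Leave everything else on the bench alone.

Things in the scene. Friction and masses are not known exactly. Their poses are not given: they have to be found in the camera images.
- can_1: sealed round can, the left (+y) one of three that look alike: white plastic, upright straight cylinder 60 mm in diameter and 78 mm tall; its grey ribbed cap (top 8 mm, same diameter) never comes off. Origin at the centre of its underside, z up along the can. 0.24 to 0.33 kg with contents; the weight tells nothing of them
- can_1_mid (a point): centre of can_1, 39 mm above its underside. Inside: a 160 g steel ball, bedded tight in foam in two cans; in the third (any of them) it is loose, 34 mm wide, with 20 mm to roll across and 32 mm up. It knocks on the walls when the held can is jerked or tipped to and fro by 0.1 to 0.2 rad: jolts of 5 N or more (0.4 N m at the wrist), some within 0.4 s after the hand stops
- can_2: sealed round can, the middle one of three that look alike: white plastic, upright straight cylinder 60 mm in diameter and 78 mm tall; its grey ribbed cap (top 8 mm, same diameter) never comes off. Origin at the centre of its underside, z up along the can. 0.24 to 0.33 kg with contents; the weight tells nothing of them
- can_2_mid (a point): centre of can_2, 39 mm above its underside. Inside: a 160 g steel ball, bedded tight in foam in two cans; in the third (any of them) it is loose, 34 mm wide, with 20 mm to roll across and 32 mm up. It knocks on the walls when the held can is jerked or tipped to and fro by 0.1 to 0.2 rad: jolts of 5 N or more (0.4 N m at the wrist), some within 0.4 s after the hand stops
- can_3: sealed round can, the right (-y) one of three that look alike: white plastic, upright straight cylinder 60 mm in diameter and 78 mm tall; its grey ribbed cap (top 8 mm, same diameter) never comes off. Origin at the centre of its underside, z up along the can. 0.24 to 0.33 kg with contents; the weight tells nothing of them
- can_3_mid (a point): centre of can_3, 39 mm above its underside. Inside: a 160 g steel ball, bedded tight in foam in two cans; in the third (any of them) it is loose, 34 mm wide, with 20 mm to roll across and 32 mm up. It knocks on the walls when the held can is jerked or tipped to and fro by 0.1 to 0.2 rad: jolts of 5 N or more (0.4 N m at the wrist), some within 0.4 s after the hand stops
- tray_mid (a point): middle of the floor of the white open tray fixed to the bench beyond the cans; the tray is 150 mm (its x) by 200 mm (its y), rim 18 mm above the bench; the point lies 6 mm above the bench
- dropper: bystander, loose, to be left alone: white dropper bottle, 34 mm across, 96 mm tall with its pointed nozzle, between can_2 and can_1. Origin at the centre of its underside
- cup_a: bystander, loose, to be left alone: small clear specimen cup with green lid, 50 mm across the lid, 45 mm tall, between can_2 and can_3. Origin at the centre of its underside
- cup_b: bystander, loose, to be left alone: larger clear specimen cup with green lid, 68 mm across the lid, 60 mm tall. Origin at the centre of its underside
- slidebox: bystander, loose, to be left alone: slide box, 80 x 35 x 38 mm, card below and green on top. Origin at the centre of its underside
- dish: bystander, loose, to be left alone: closed clear petri dish, 76 mm across, 17 mm tall. Origin at the centre of its underside
- weight: bystander, loose, to be left alone: brass balance weight, 24 mm across, 36 mm tall. Origin at the centre of its underside
- reel: bystander, loose, to be left alone: reel of label tape lying flat, 54 mm across, 19 mm tall. Origin at the centre of its underside
Things that resemble listed ones, but are neither listed nor needed, are in the scene too. What is shaped like the can_2 but blue is not meant.

How it is judged (in metres and radians):
At the end, for the whole second after the job is handed in: The can with the loose ball is gripped, still (0.05 m/s) and upright (0.25 rad), underside 0.13 to 0.28 m above the bench, axis within 50 mm of the tray's middle; the other two stand upright on the bench, at rest, released, within 60 mm of where they started (((distance between ball_c0 and can_1_mid below 0.04 m and height (world z) of can_1 between 0.13 and 0.28 m and horizontal distance between can_1 and tray_mid below 0.05 m and angle between can_1's own z axis and vertical below 0.25 rad and linear speed of can_1 below 0.05 m/s and contact force between can_1 and the fingers above 2 N and height (world z) of each of can_2, can_3 below 0.01 m and angle between each of can_2, can_3's own z axis and vertical below 0.1 rad and distance of each of can_2, can_3 from where it was at the start of the episode below 0.06 m and linear speed of each of can_2, can_3 below 0.02 m/s and contact force between each of can_2, can_3 and the fingers below 0.1 N) or (distance between ball_c0 and can_2_mid below 0.04 m and height (world z) of can_2 between 0.13 and 0.28 m and horizontal distance between can_2 and tray_mid below 0.05 m and angle between can_2's own z axis and vertical below 0.25 rad and linear speed of can_2 below 0.05 m/s and contact force between can_2 and the fingers above 2 N and height (world z) of each of can_1, can_3 below 0.01 m and angle between each of can_1, can_3's own z axis and vertical below 0.1 rad and distance of each of can_1, can_3 from where it was at the start of the episode below 0.06 m and linear speed of each of can_1, can_3 below 0.02 m/s and contact force between each of can_1, can_3 and the fingers below 0.1 N) or (distance between ball_c0 and can_3_mid below 0.04 m and height (world z) of can_3 between 0.13 and 0.28 m and horizontal distance between can_3 and tray_mid below 0.05 m and angle between can_3's own z axis and vertical below 0.25 rad and linear speed of can_3 below 0.05 m/s and contact force between can_3 and the fingers above 2 N and height (world z) of each of can_1, can_2 below 0.01 m and angle between each of can_1, can_2's own z axis and vertical below 0.1 rad and distance of each of can_1, can_2 from where it was at the start of the episode below 0.06 m and linear speed of each of can_1, can_2 below 0.02 m/s and contact force between each of can_1, can_2 and the fingers below 0.1 N))); the arm keeps its last pose, push and grip.
It fails at once if A bystander is pushed more than 30 mm, lifted or tipped over (distance of any of dropper, cup_a, cup_b, slidebox, dish, weight, reel from where it was at the start of the episode above 0.03 m or angle between any of dropper, cup_a, cup_b, slidebox, dish, weight, reel's own z axis and vertical above 0.6 rad).
It also fails if it takes over 72 s, if anything falls off the work surface, if the arm or the gripper's body presses on something with over 40 N, if the wrist force passes 120 N, or if a joint passes its speed limit or range.

## Working session

There is one attempt and no reset: what is moved stays moved. The work goes in short steps, Python scripts to look and compute and a tool call to move; the robot and the scene stay as the last step left them, time stands still between calls to the robot, and variables do not carry over. Pictures are saved under pics/ and viewed, at most 10 in all, crops included, and the job is handed in when it is done.

Besides the shell and the picture viewer there is one more tool, called after ">>>" as name(argument=value, ...) on one line, values as JSON. servo_tool: Moves the arm, as the interface text tells. Its arguments: {"type":"object","properties":{"moves":{"type":"array"},"force":{"type":"number"}},"required":["moves"]}

```bash
mkdir -p pics; cat > h.py <<'E'
import numpy as np, cv2
from workcell import *
def w(cam,p,cal=None):
    c=cal or calibration(cam); return np.array(c["R"]).T@(np.array(p)-np.array(c["t"]))
def px(cam,X):
    c=calibration(cam); p=np.array(c["R"])@np.array(X)+np.array(c["t"]); p=np.array(c["camera_matrix"])@p; return (p[:2]/p[2]).round().astype(int)
def save(cam,name):
    im,d=camera(cam); cv2.imwrite("pics/"+name,im[:,:,::-1]); return im,d
E
python3 - <<'E'
from h import *
o=get_obs(); print({k:np.round(v,3).tolist() for k,v in o.items()}, grasp_offset)
a,_=camera("top"); 
for n in ["can_1","tray_mid","dropper","cup_a","slidebox","dish","weight","reel"]:
    for r in mark_of(n,"top"):
        X=w("top",r["xyz"]); print(n,round(r["score"],2),X.round(3),px("top",X))
b,_=camera("scene")
for n in ["can_1","tray_mid","dropper","cup_a"]:
    for r in mark_of(n,"scene"):
        X=w("scene",r["xyz"]); print("S",n,round(r["score"],2),X.round(3),px("scene",X))
im=np.vstack([a,b])[:,:,::-1]; im=np.hstack([a,b])[:,:,::-1]
cv2.imwrite("pics/top.png",cv2.resize(a[:,:,::-1],(800,600),interpolation=cv2.INTER_CUBIC));cv2.imwrite("pics/scene.png",cv2.resize(b[:,:,::-1],(800,600)))
E
```

```text
{'time': 0.0, 'q': [-66.119, 5.01, 10.031, 95.099, -0.001, 89.998], 'qd': [0.071, 0.076, -0.002, -0.007, 0.005, 0.07], 'joint_efforts': [0.002, -52.039, 46.48, 0.016, 0.0, -0.0], 'ee_pos': [0.223, -0.503, 0.231], 'tcp_rot': [-179.922, 0.001, 23.883], 'wrist_force': [-0.416, 0.537, 0.314], 'torque': [0.012, 0.053, -0.002], 'grasp_force': 0.0, 'opening': 0.085} 0.0187
can_1 0.91 [ 0.438  0.272 -0.   ] [172 222]
can_1 0.79 [ 0.443 -0.035  0.002] [274 219]
can_1 0.74 [ 0.372 -0.154  0.   ] [314 242]
can_1 0.67 [ 0.492 -0.274 -0.002] [352 202]
tray_mid 0.73 [0.642 0.024 0.003] [253 154]
dropper 0.59 [ 0.43   0.143 -0.001] [215 224]
cup_a 0.85 [ 0.674  0.282 -0.   ] [169 144]
cup_a 0.58 [ 0.477 -0.141 -0.003] [308 207]
slidebox 0.61 [ 0.673 -0.254  0.003] [344 143]
dish 0.9 [ 0.619 -0.396  0.   ] [390 160]
dish 0.34 [ 0.675  0.283 -0.002] [168 144]
weight 0.56 [ 0.589  0.354 -0.002] [145 172]
reel 0.8 [0.457 0.458 0.   ] [110 216]
reel 0.46 [0.639 0.024 0.007] [253 154]
S can_1 0.86 [ 0.447 -0.032  0.001] [248 186]
S can_1 0.71 [0.435 0.27  0.003] [347 208]
S can_1 0.66 [ 0.375 -0.155 -0.002] [219 162]
S can_1 0.63 [ 0.491 -0.275 -0.003] [169 178]
S tray_mid 0.68 [0.639 0.026 0.003] [245 238]
S tray_mid 0.31 [ 0.673 -0.252 -0.001] [148 222]
S dropper 0.8 [ 0.434  0.146 -0.005] [306 199]
S cup_a 0.74 [ 0.475 -0.142 -0.005] [211 185]
S cup_a 0.63 [ 0.671  0.283 -0.002] [333 275]
```

View pics/top.png

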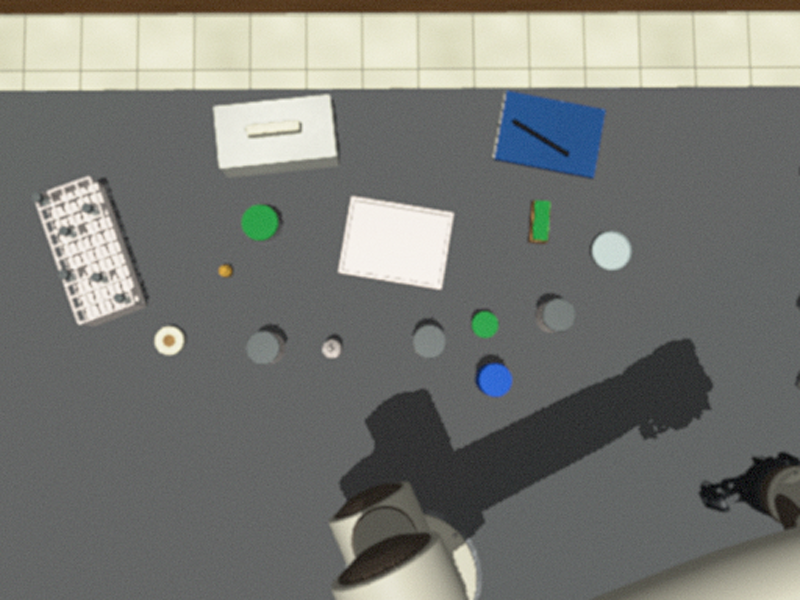

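View pics/scene.png

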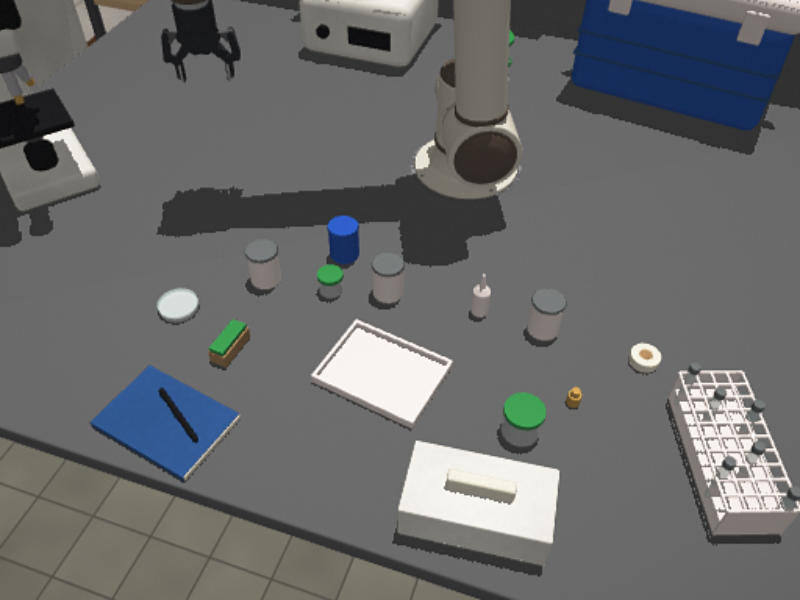

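The top picture shows three grey-capped white cans: can_1 at (265,347), can_2 at (429,340) and can_3 at (557,315). A blue decoy stands at (495,380) and the white tray at (396,243). By left-to-right order the grey-capped cans fit the description and the blue one is excluded. I'll start with can_3, the nearest, and confirm it from close up.

>>> servo_tool(moves=[[[0,0,0],[0.0376,-0.0111,0.009],100],[[0,0,0],[0.0376,-0.0111,0.009],100],[[0,0,0],[0.0376,-0.0111,0.009],100],[[0,0,0],[0.0376,-0.0111,0.009],100],[[0,0,0],[0.0376,-0.0111,0.009],100],[[0,0,0],[0.0376,-0.0111,0.009],100],[[0,0,0],[0.0376,-0.0111,0.009],100],[[0,0,0],[0.0376,-0.0111,0.009],100],[[0,0,0],[0.0376,-0.0111,0.009],100],[[0,0,0],[0,0,0],100],[[0,0,0],[0,0,0],100]], force=40)

```text
time: 1.8
ee_pos: [0.4919, -0.2739, 0.1499]
tcp_rot: [-180.0, 0.0, 24.0]
wrist_force: [-0.5, 0.9, -0.4]
opening: 0.0852
grasp_force: 0.0
```

```bash
cat >> h.py <<'E'
def look(n="can_1"):
    from scipy.spatial.transform import Rotation as Ro
    o=get_obs(); R=Ro.from_euler("xyz",o["tcp_rot"],degrees=True)
    print("t",o["time"],"ee",np.round(o["ee_pos"],4),np.round(o["tcp_rot"],2),"op",o["opening"])
    cal=calibration("wrist"); im,d=camera("wrist")
    for r in mark_of(n,"wrist"):
        X=w("wrist",r["xyz"],cal); print(n,round(r["score"],2),X.round(4),px("wrist",X),"tool delta",R.inv().apply(X-o["ee_pos"]).round(4))
    return im,d
E
python3 - <<'E'
from h import *
im,d=look()
cv2.imwrite("pics/w1.png",cv2.resize(im[:,:,::-1],(640,480)))
E
```

```text
t 1.8 ee [ 0.4919 -0.2739  0.1499] [-1.7996e+02  4.0000e-02  2.3990e+01] op 0.08517524721625375
can_1 0.97 [ 4.871e-01 -2.735e-01 -3.000e-04] [255 181] tool delta [-0.0041 -0.0022  0.1502]
can_1 0.94 [ 0.4402 -0.032  -0.0025] [  8 126] tool delta [ 0.0512 -0.2419  0.1525]
can_1 0.88 [ 0.3709 -0.1498 -0.0006] [105 232] tool delta [-0.0599 -0.1625  0.1506]
```

View pics/w1.png

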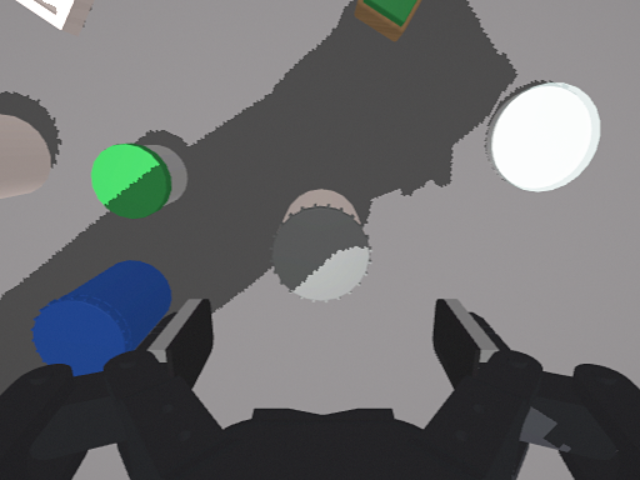

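The wrist picture shows the grey-capped white can_3 at (320,250), centred between the fingers. The blue decoy is at (80,340) and cup_a at (130,180), both clear. I'll go down and grip.

>>> servo_tool(moves=[[[0,0,0],[-0.003,-0.001,0.024],100],[[0,0,0],[0,0,0.03],100],[[0,0,0],[0,0,0.03],100],[[0,0,0],[0,0,0.025],100],[[0,0,0],[0,0,0.013],100],[[0,0,0],[0,0,0],100],[[0,0,0],[0,0,0],0],[[0,0,0],[0,0,0],0],[[0,0,0],[0,0,0],0],[[0,0,0],[0,0,0],0],[[0,0,0],[0,0,0],0],[[0,0,0],[0,0,0],0]], force=50)

```text
time: 3.1
ee_pos: [0.4892, -0.2752, 0.0302]
tcp_rot: [179.9, -0.1, 23.9]
wrist_force: [-2.2, 1.5, 6.3]
opening: 0.0581
grasp_force: 53.2
```

>>> servo_tool(moves=[[[0,0,0],[0,0,-0.01],0],[[0,0,0],[0,0,-0.025],0],[[0,0,0],[0,0,-0.035],0],[[0,0,0],[0,0,-0.035],0],[[0,0,0],[0,0,-0.025],0],[[0,0,0],[0,0,-0.01],0],[[0,0,0],[0,0,0],0],[[0,0,0],[0,0,0],0],[[0,0,0],[0,0,0],0],[[0,0,0],[0,0,0],0]])

```text
time: 4.1
ee_pos: [0.488, -0.2746, 0.1668]
tcp_rot: [-179.9, 0.1, 23.9]
wrist_force: [0.4, -0.3, -2.1]
opening: 0.0584
grasp_force: 54.5
```

```bash
cat >> h.py <<'E'
def listen(n=10):
    for i in range(n):
        o=get_obs(); print(round(o["time"],2),"F",np.round(o["wrist_force"],1),"T",np.round(o["torque"],2),"ee",np.round(o["ee_pos"],4),np.round(o["tcp_rot"],1),round(o["opening"],4),round(o["grasp_force"],1))
        if i<n-1: camera("wrist")
E
python3 -c "
from h import *
listen(4)"
```

```text
4.1 F [ 0.4 -0.3 -2.1] T [-0.07  0.02 -0.  ] ee [ 0.488  -0.2746  0.1668] [-1.799e+02  1.000e-01  2.390e+01] 0.0584 54.5
4.15 F [-0.4  0.3 -3.3] T [-0.01 -0.05  0.02] ee [ 0.4881 -0.2747  0.1671] [-1.799e+02  1.000e-01  2.390e+01] 0.0582 54.5
4.2 F [-0.7  0.4 -3.2] T [-0.02 -0.05  0.  ] ee [ 0.4882 -0.2747  0.1674] [-179.9    0.    23.9] 0.058 54.5
4.25 F [ 0.2 -0.  -2.3] T [-0.03  0.03  0.02] ee [ 0.4883 -0.2748  0.1676] [-180.     0.    23.9] 0.0581 54.5
```

>>> servo_tool(moves=[[[8,0,0],[0,0,0],0],[[-8,0,0],[0,0,0],0],[[-8,0,0],[0,0,0],0],[[8,0,0],[0,0,0],0],[[8,0,0],[0,0,0],0],[[-8,0,0],[0,0,0],0],[[-8,0,0],[0,0,0],0],[[8,0,0],[0,0,0],0]])

```text
time: 5.05
ee_pos: [0.479, -0.2671, 0.1635]
tcp_rot: [-179.9, 0.3, 24.1]
wrist_force: [-1.8, 0.4, -4.6]
opening: 0.0584
grasp_force: 68.1
```

```bash
python3 -c "
from h import *
listen(12)"
```

```text
5.05 F [-1.8  0.4 -4.6] T [ 0.22 -0.1  -0.03] ee [ 0.479  -0.2671  0.1635] [-179.9    0.3   24.1] 0.0584 68.1
5.1 F [-3.   0.8 -3.1] T [0.11 0.17 0.01] ee [ 0.4834 -0.2707  0.1637] [-179.     0.2   24. ] 0.0576 63.2
5.15 F [ 0.4 -1.1 -3. ] T [-0.02 -0.05  0.  ] ee [ 0.4865 -0.2738  0.1655] [-179.6    0.2   23.9] 0.0582 63.1
5.2 F [ 0.3 -0.2 -4. ] T [-0.08 -0.1   0.02] ee [ 0.4884 -0.2754  0.1674] [1.80e+02 1.00e-01 2.38e+01] 0.0578 63.2
5.25 F [-0.4 -1.  -3.4] T [-0.04  0.01  0.03] ee [ 0.4894 -0.2759  0.1686] [179.8  -0.   23.8] 0.0581 63.2
5.3 F [-0.2  0.4 -2.6] T [ 0.02 -0.03 -0.03] ee [ 0.4898 -0.276   0.1693] [ 1.798e+02 -1.000e-01  2.380e+01] 0.058 63.2
5.35 F [ 0.3 -0.3 -2.6] T [-0.09  0.01  0.06] ee [ 0.4899 -0.2759  0.1696] [ 1.798e+02 -1.000e-01  2.390e+01] 0.058 63.2
5.4 F [-0.3  0.3 -3.8] T [ 0.01 -0.05  0.02] ee [ 0.4898 -0.2757  0.1696] [ 1.798e+02 -1.000e-01  2.390e+01] 0.0579 63.2
5.45 F [ 0.1  0.3 -2.9] T [-0.04 -0.03  0.09] ee [ 0.4896 -0.2755  0.1694] [ 1.798e+02 -1.000e-01  2.390e+01] 0.0579 63.2
5.5 F [ 0.3 -0.1 -2. ] T [ 0.05 -0.01 -0.05] ee [ 0.4894 -0.2753  0.1693] [ 1.799e+02 -1.000e-01  2.390e+01] 0.0578 63.2
5.55 F [-0.6  0.6 -2.7] T [ 0.07  0.02 -0.  ] ee [ 0.4891 -0.2752  0.169 ] [179.9  -0.   23.9] 0.0577 63.2
5.6 F [ 0.2 -0.7 -3.5] T [ 0.05 -0.   -0.02] ee [ 0.489  -0.2751  0.1688] [179.9  -0.   23.9] 0.0577 63.2
```

>>> servo_tool(moves=[[[8,0,0],[0,0,0],0],[[0,0,0],[0,0,0],0],[[-8,0,0],[0,-0.02,0],0],[[-8,0,0],[0,-0.02,0],0],[[0,0,0],[0,0,0],0],[[8,0,0],[0,0.02,0],0],[[8,0,0],[0,0.02,0],0],[[0,0,0],[0,0,0],0],[[-8,0,0],[0,-0.02,0],0],[[-8,0,0],[0,-0.02,0],0]])

```text
time: 6.6
ee_pos: [0.4736, -0.2401, 0.1744]
tcp_rot: [171.8, 0.1, 23.7]
wrist_force: [1.5, 1.3, -1.6]
opening: 0.0578
grasp_force: 63.5
```

```bash
python3 -c "
from h import *
listen(9)"
```

```text
6.6 F [ 1.5  1.3 -1.6] T [ 0.23  0.1  -0.02] ee [ 0.4736 -0.2401  0.1744] [1.718e+02 1.000e-01 2.370e+01] 0.0578 63.5
6.65 F [-1.7  3.1 -5.3] T [0.54 0.13 0.01] ee [ 0.4678 -0.2345  0.1744] [1.714e+02 1.000e-01 2.380e+01] 0.0582 63.3
6.7 F [-0.1  2.7 -2.9] T [0.81 0.34 0.01] ee [ 0.469  -0.2348  0.1761] [171.7   0.   24. ] 0.0577 63.4
6.75 F [ 0.7 -0.8 -2.6] T [0.15 0.09 0.02] ee [ 0.4708 -0.2361  0.1775] [ 1.718e+02 -1.000e-01  2.400e+01] 0.0577 63.6
6.8 F [ 0.6 -1.  -2.9] T [ 0.19  0.02 -0.03] ee [ 0.472  -0.2373  0.1782] [ 1.718e+02 -1.000e-01  2.400e+01] 0.0577 63.5
6.85 F [ 1.3 -1.2 -2.9] T [0.12 0.01 0.04] ee [ 0.4728 -0.2382  0.1783] [ 1.718e+02 -1.000e-01  2.390e+01] 0.058 63.5
6.9 F [-0.7 -0.3 -2.9] T [ 0.17  0.07 -0.02] ee [ 0.4731 -0.2388  0.1781] [ 1.718e+02 -1.000e-01  2.390e+01] 0.0577 63.5
6.95 F [ 0.6  0.2 -3.1] T [ 0.21  0.1  -0.03] ee [ 0.4732 -0.2391  0.1777] [ 1.719e+02 -1.000e-01  2.390e+01] 0.0581 63.5
7.0 F [ 0.1 -0.3 -3.1] T [0.18 0.03 0.  ] ee [ 0.4731 -0.2392  0.1773] [171.9  -0.   23.8] 0.0578 63.5
```

>>> servo_tool(moves=[[[8,0,0],[0,0.04,0],0],[[8,0,0],[0,0.02,0],0]])

```text
time: 7.2
ee_pos: [0.4947, -0.2875, 0.184]
tcp_rot: [-173.3, -0.1, 24.0]
wrist_force: [0.9, -0.7, -1.2]
opening: 0.058
grasp_force: 63.6
```

```bash
python3 -c "
from h import *
listen(9)"
```

```text
7.2 F [ 0.9 -0.7 -1.2] T [-0.1  -0.12 -0.03] ee [ 0.4947 -0.2875  0.184 ] [-1.733e+02 -1.000e-01  2.400e+01] 0.058 63.6
7.25 F [ -1.1  -2.9 -18.5] T [-0.33  0.07  0.02] ee [ 0.4975 -0.2928  0.175 ] [-172.3    0.3   23.8] 0.0576 63.7
7.3 F [-1.4  0.1 -5.2] T [-0.13 -0.02  0.03] ee [ 0.4962 -0.2918  0.1739] [-172.6    0.5   23.7] 0.0578 63.6
7.35 F [-0.2 -0.3 -3.5] T [-0.11 -0.02  0.01] ee [ 0.4953 -0.2904  0.1761] [-172.9    0.4   23.7] 0.0582 63.6
7.4 F [-0.5 -0.1 -3.4] T [-0.16 -0.11 -0.02] ee [ 0.4949 -0.2891  0.1787] [-173.1    0.3   23.8] 0.0582 63.6
7.45 F [ 0.1 -0.3 -2.9] T [-0.07 -0.1   0.07] ee [ 0.4946 -0.2881  0.1809] [-173.3    0.2   23.8] 0.0578 63.6
7.5 F [-1.   0.5 -3. ] T [-0.07 -0.07 -0.05] ee [ 0.4944 -0.2873  0.1824] [-1.734e+02  1.000e-01  2.390e+01] 0.0581 63.6
7.55 F [-0.3 -0.2 -2. ] T [-0.09 -0.1   0.  ] ee [ 0.4942 -0.2868  0.1834] [-173.5    0.    23.9] 0.058 63.6
7.6 F [ 0.2  0.1 -2.3] T [-0.12 -0.05  0.03] ee [ 0.4941 -0.2864  0.184 ] [-173.5    0.    24. ] 0.0579 63.6
```

The second shake gave jolts of 0.81 N m and 18 N. I'll repeat it to check that this isn't just the arm's own inertia.

>>> servo_tool(moves=[[[-8,0,0],[0,-0.02,0],0],[[-8,0,0],[0,-0.02,0],0]])

```text
time: 7.8
ee_pos: [0.4786, -0.2508, 0.1839]
tcp_rot: [170.4, 0.1, 23.8]
wrist_force: [0.2, 0.7, -0.2]
opening: 0.058
grasp_force: 63.7
```

```bash
python3 -c "
from h import *
listen(9)"
```

```text
7.8 F [ 0.2  0.7 -0.2] T [ 0.32  0.1  -0.09] ee [ 0.4786 -0.2508  0.1839] [1.704e+02 1.000e-01 2.380e+01] 0.058 63.7
7.85 F [-1.3  3.2 -6.3] T [ 0.51  0.19 -0.03] ee [ 0.4724 -0.2452  0.1828] [170.2   0.2  24. ] 0.058 63.4
7.9 F [-0.2  1.4 -2.6] T [ 0.74  0.26 -0.06] ee [ 0.4737 -0.2456  0.1843] [1.705e+02 1.000e-01 2.410e+01] 0.0578 63.7
7.95 F [-0.  -0.9 -2.5] T [0.1  0.09 0.03] ee [ 0.4757 -0.2472  0.1859] [170.5  -0.   24.1] 0.0576 63.8
8.0 F [ 0.5 -0.6 -2.2] T [0.19 0.1  0.05] ee [ 0.4772 -0.2486  0.1866] [ 1.705e+02 -1.000e-01  2.410e+01] 0.0578 63.8
8.05 F [ 0.8  0.1 -2.6] T [0.19 0.08 0.01] ee [ 0.4781 -0.2497  0.1866] [ 1.706e+02 -1.000e-01  2.400e+01] 0.0579 63.8
8.1 F [ 0.7 -0.3 -1.8] T [0.13 0.05 0.01] ee [ 0.4786 -0.2505  0.1863] [170.6  -0.   24. ] 0.0581 63.8
8.15 F [ 0.7  0.1 -3.4] T [0.2  0.07 0.03] ee [ 0.4788 -0.251   0.1857] [170.6  -0.   23.9] 0.0579 63.8
8.2 F [ 0.7 -0.2 -2.8] T [0.2  0.09 0.05] ee [ 0.4788 -0.2512  0.1852] [170.7   0.   23.9] 0.0579 63.8
```

>>> servo_tool(moves=[[[8,0,0],[0,0.02,0],0],[[8,0,0],[0,0.02,0],0]])

```text
time: 8.4
ee_pos: [0.4945, -0.2866, 0.1897]
tcp_rot: [-173.3, -0.1, 24.0]
wrist_force: [1.1, 0.1, -1.2]
opening: 0.0581
grasp_force: 63.7
```

```bash
python3 -c "
from h import *
listen(9)"
```

```text
8.4 F [ 1.1  0.1 -1.2] T [-0.18 -0.2   0.02] ee [ 0.4945 -0.2866  0.1897] [-1.733e+02 -1.000e-01  2.400e+01] 0.0581 63.7
8.45 F [ -0.9  -6.6 -20.9] T [-0.75  0.1   0.06] ee [ 0.4974 -0.2921  0.1805] [-172.3    0.4   23.8] 0.0578 63.9
8.5 F [-1.9  0.6 -4.3] T [-0.12  0.   -0.01] ee [ 0.4962 -0.2914  0.1794] [-172.6    0.5   23.7] 0.0581 64.0
8.55 F [ 0.7  0.2 -3.7] T [-0.14 -0.07  0.03] ee [ 0.4954 -0.2901  0.1817] [-172.9    0.4   23.7] 0.0576 64.0
8.6 F [ 0.2  0.7 -1.7] T [-0.17 -0.11 -0.01] ee [ 0.4948 -0.2888  0.1843] [-173.2    0.3   23.8] 0.058 64.0
8.65 F [-0.6  0.3 -3.5] T [-0.06 -0.08  0.02] ee [ 0.4945 -0.2878  0.1864] [-173.3    0.2   23.8] 0.0579 64.0
8.7 F [ 0.4  0.2 -3.1] T [-0.13 -0.12 -0.01] ee [ 0.4943 -0.287   0.188 ] [-1.734e+02  1.000e-01  2.390e+01] 0.058 64.0
8.75 F [-0.6 -0.2 -2.9] T [-0.18 -0.06 -0.02] ee [ 0.4941 -0.2865  0.189 ] [-1.735e+02  1.000e-01  2.390e+01] 0.0577 64.0
8.8 F [-0.1 -0.3 -2.1] T [-0.16 -0.06  0.02] ee [ 0.4941 -0.2862  0.1896] [-173.6    0.    24. ] 0.0578 64.0
```

>>> servo_tool(moves=[[[-6.4,0,0],[0,0,0],0],[[0,0,0],[0,0,0],0],[[0,0,0],[0,-0.012,0.02],0],[[0,0,0],[0,0,0.035],0],[[0,0,0],[0,0,0.035],0],[[0,0,0],[0,0,0.035],0],[[0,0,0],[0,0,0.015],0],[[0,0,0],[0,0,0],0],[[0,0,0],[0,0,0],0],[[0,0,0],[0,0,0],0],[[0,0,0],[0,0,0],0],[[0,0,0],[0,0,0],0]])

```text
time: 10.0
ee_pos: [0.4893, -0.2756, 0.0489]
tcp_rot: [-179.9, 0.1, 23.9]
wrist_force: [0.1, 0.2, -2.1]
opening: 0.0577
grasp_force: 63.9
```

```bash
python3 - <<'E'
from h import *
listen(2)
E
```

```text
10.0 F [ 0.1  0.2 -2.1] T [-0.05  0.03  0.02] ee [ 0.4893 -0.2756  0.0489] [-1.799e+02  1.000e-01  2.390e+01] 0.0577 63.9
10.05 F [-1.1 -0.1 -2.7] T [ 0.03 -0.04 -0.  ] ee [ 0.4891 -0.2755  0.0486] [-1.798e+02  1.000e-01  2.390e+01] 0.0582 63.9
```

>>> servo_tool(moves=[[[0,0,0],[0,0,0.009],0],[[0,0,0],[0,0,0.005],0],[[0,0,0],[0,0,0.003],0],[[0,0,0],[0,0,0.001],0],[[0,0,0],[0,0,0],0],[[0,0,0],[0,0,0],0]])

```text
time: 10.65
ee_pos: [0.4884, -0.2751, 0.0314]
tcp_rot: [-179.8, 0.1, 23.9]
wrist_force: [-8.6, 4.5, 15.9]
opening: 0.0577
grasp_force: 66.1
```

>>> servo_tool(moves=[[[0,0,0],[0,0,-0.0015],0],[[0,0,0],[0,0,0],100],[[0,0,0],[0,0,0],100],[[0,0,0],[0,0,0],100],[[0,0,0],[0,0,0],100],[[0,0,0],[0,0,0],100],[[0,0,0],[0,0,-0.01],100],[[0,0,0],[0,0,-0.03],100],[[0,0,0],[0,0,-0.04],100],[[0,0,0],[0,0,-0.04],100]])

```text
time: 11.65
ee_pos: [0.4888, -0.2754, 0.1532]
tcp_rot: [-179.8, 0.1, 23.9]
wrist_force: [1.4, -0.6, -0.2]
opening: 0.0855
grasp_force: 0.0
```

>>> servo_tool(moves=[[[0,0,0],[0.0094,-0.04,0],100],[[0,0,0],[0.0094,-0.04,0],100],[[0,0,0],[0.0094,-0.04,0],100],[[0,0,0],[0.0094,-0.04,0],100],[[0,0,0],[0.0094,-0.04,0],100],[[0,0,0],[0.0094,-0.04,0],100],[[0,0,0],[0,0,0],100],[[0,0,0],[0,0,0],100],[[0,0,0],[0,0,0],100]])

```text
time: 12.55
ee_pos: [0.4436, -0.0338, 0.1525]
tcp_rot: [-179.8, 0.1, 23.9]
wrist_force: [-0.5, -0.4, 0.0]
opening: 0.0855
grasp_force: 0.0
```

```bash
python3 - <<'E'
from h import *
im,d=look()
camera("top")
for r in mark_of("can_1","top"): print(round(r["score"],2),w("top",r["xyz"]).round(4))
cv2.imwrite("pics/w2.png",cv2.resize(im[:,:,::-1],(640,480)))
E
```

```text
t 12.55 ee [ 0.4436 -0.0338  0.1525] [-1.7983e+02  9.0000e-02  2.3910e+01] op 0.08546042939421065
can_1 0.87 [ 0.4406 -0.0293 -0.0019] [253 178] tool delta [-0.0007 -0.0049  0.1544]
can_1 0.76 [ 0.4727 -0.2833 -0.002 ] [478 244] tool delta [-0.0743  0.2403  0.1539]
can_1 0.67 [ 3.670e-01 -1.505e-01  3.000e-04] [325 279] tool delta [-0.117   0.076   0.1522]
0.94 [ 0.4807 -0.2797 -0.0022]
0.77 [ 0.4418  0.2722 -0.0006]
0.5 [ 0.3701 -0.1555  0.0031]
```

View pics/w2.png

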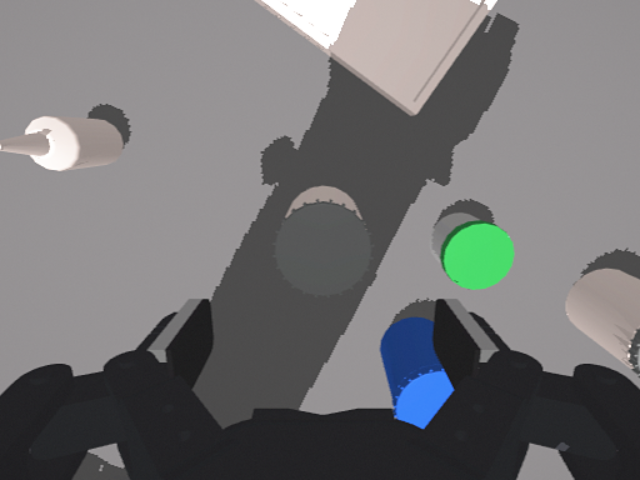

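The wrist picture shows grey-capped can_2 at (322,250), centred between the fingers. Cup_a at (478,255) and the blue decoy at (425,400) are clear, and can_3 stands at the right edge. I'll grip can_2.

>>> servo_tool(moves=[[[0,0,0],[-0.001,-0.002,0.024],100],[[0,0,0],[0,0,0.03],100],[[0,0,0],[0,0,0.03],100],[[0,0,0],[0,0,0.025],100],[[0,0,0],[0,0,0.013],100],[[0,0,0],[0,0,0],100],[[0,0,0],[0,0,0],0],[[0,0,0],[0,0,0],0],[[0,0,0],[0,0,0],0],[[0,0,0],[0,0,0],0],[[0,0,0],[0,0,0],0],[[0,0,0],[0,0,0],0]], force=50)

```text
time: 13.95
ee_pos: [0.4424, -0.0319, 0.0321]
tcp_rot: [-179.9, -0.0, 23.9]
wrist_force: [-0.6, -1.5, 4.5]
opening: 0.0599
grasp_force: 54.6
```

>>> servo_tool(moves=[[[0,0,0],[0,0,-0.01],0],[[0,0,0],[0,0,-0.025],0],[[0,0,0],[0,0,-0.035],0],[[0,0,0],[0,0,-0.035],0],[[0,0,0],[0,0,-0.035],0],[[0,0,0],[0,0,-0.01],0],[[0,0,0],[0,0,0],0],[[0,0,0],[0,0,0],0],[[7.5,0,0],[0,0.01,0],0],[[0,0,0],[0,0,0],0],[[0,0,0],[0,0,0],0]])

```text
time: 15.05
ee_pos: [0.4452, -0.0417, 0.1781]
tcp_rot: [-172.3, 0.3, 23.8]
wrist_force: [0.2, 0.0, -2.1]
opening: 0.0594
grasp_force: 56.9
```

>>> servo_tool(moves=[[[-8,0,0],[0,-0.02,0],0],[[-8,0,0],[0,-0.02,0],0]])

```text
time: 15.25
ee_pos: [0.4297, -0.0055, 0.1821]
tcp_rot: [171.4, 0.1, 23.7]
wrist_force: [-0.3, 1.7, -2.4]
opening: 0.0597
grasp_force: 57.5
```

```bash
python3 -c "
from h import *
listen(9)"
```

```text
15.25 F [-0.3  1.7 -2.4] T [ 0.24  0.12 -0.  ] ee [ 0.4297 -0.0055  0.1821] [1.714e+02 1.000e-01 2.370e+01] 0.0597 57.5
15.3 F [ 3.2  2.7 -0.7] T [ 0.47 -0.22  0.05] ee [ 4.279e-01 -4.000e-04  1.825e-01] [171.    0.   24.1] 0.0597 57.7
15.35 F [-0.4  0.2 -2.9] T [ 0.24  0.06 -0.01] ee [ 0.428  -0.0007  0.1825] [171.4   0.   24.3] 0.0596 57.7
15.4 F [ 0.3  0.3 -1.7] T [0.19 0.06 0.01] ee [ 0.4285 -0.0017  0.1825] [1.716e+02 1.000e-01 2.430e+01] 0.0599 57.7
15.45 F [ 0.2 -0.7 -2.9] T [ 0.19  0.04 -0.04] ee [ 0.4289 -0.003   0.1825] [1.717e+02 1.000e-01 2.420e+01] 0.0597 57.7
15.5 F [ 0.5  0.2 -2.4] T [ 0.15 -0.01 -0.03] ee [ 0.4293 -0.004   0.1825] [1.717e+02 1.000e-01 2.400e+01] 0.0596 57.7
15.55 F [ 0.5 -1.  -3. ] T [ 0.15  0.09 -0.03] ee [ 0.4295 -0.0048  0.1825] [1.717e+02 1.000e-01 2.390e+01] 0.0599 57.7
15.6 F [-1.  -0.2 -2.3] T [0.13 0.04 0.01] ee [ 0.4297 -0.0053  0.1824] [1.717e+02 1.000e-01 2.390e+01] 0.0598 57.7
15.65 F [ 0.1 -0.5 -2.4] T [0.21 0.08 0.04] ee [ 0.4297 -0.0056  0.1824] [1.717e+02 1.000e-01 2.380e+01] 0.0596 57.7
```

>>> servo_tool(moves=[[[8,0,0],[0,0.02,0],0],[[8,0,0],[0,0.02,0],0]])

```text
time: 15.85
ee_pos: [0.4466, -0.0411, 0.1869]
tcp_rot: [-172.1, -0.1, 24.0]
wrist_force: [1.0, 1.0, -2.2]
opening: 0.0598
grasp_force: 57.7
```

```bash
python3 -c "
from h import *
listen(9)"
```

```text
15.85 F [ 1.   1.  -2.2] T [-0.16 -0.11 -0.03] ee [ 0.4466 -0.0411  0.1869] [-1.721e+02 -1.000e-01  2.400e+01] 0.0598 57.7
15.9 F [-4.  -4.1 -4.7] T [-0.52  0.24  0.07] ee [ 0.4478 -0.0463  0.1837] [-1.716e+02  1.000e-01  2.360e+01] 0.0598 58.2
15.95 F [ 0.2 -0.7 -3.3] T [-0.2  -0.04 -0.02] ee [ 0.447  -0.046   0.1833] [-172.     0.3   23.5] 0.0598 58.2
16.0 F [ 0.4  0.1 -3.6] T [-0.17 -0.05  0.01] ee [ 0.4464 -0.0448  0.1838] [-172.2    0.3   23.5] 0.0592 58.2
16.05 F [-0.2 -0.5 -1.9] T [-0.15 -0.07 -0.02] ee [ 0.446  -0.0435  0.1844] [-172.3    0.3   23.6] 0.0597 58.2
16.1 F [ 0.   0.2 -2.3] T [-0.15  0.01 -0.05] ee [ 0.4458 -0.0424  0.185 ] [-172.3    0.2   23.7] 0.06 58.2
16.15 F [-0.1  0.5 -2.1] T [-0.18 -0.05 -0.04] ee [ 0.4457 -0.0416  0.1854] [-172.3    0.2   23.8] 0.0597 58.2
16.2 F [-0.2  0.5 -3. ] T [-0.13 -0.11 -0.04] ee [ 0.4456 -0.041   0.1858] [-1.724e+02  1.000e-01  2.390e+01] 0.0595 58.2
16.25 F [ 0.2  0.7 -2.8] T [-0.16 -0.11 -0.03] ee [ 0.4456 -0.0406  0.186 ] [-1.724e+02  1.000e-01  2.400e+01] 0.06 58.2
```

can_2 is much quieter, but the arm stood in a different place, so the comparison isn't clean. I'll carry can_2 over to where can_3 was shaken and repeat the identical shake.

>>> servo_tool(moves=[[[0,0,0],[-0.0092,0.0405,-0.0055],0],[[0,0,0],[-0.0092,0.0405,-0.0055],0],[[0,0,0],[-0.0092,0.0405,-0.0055],0],[[0,0,0],[-0.0092,0.0405,-0.0055],0],[[0,0,0],[-0.0092,0.0405,-0.0055],0],[[0,0,0],[-0.0092,0.0405,-0.0055],0],[[0,0,0],[0,0,0],0],[[0,0,0],[0,0,0],0],[[0,0,0],[0,0,0],0],[[0,0,0],[0,0,0],0]])

```text
time: 17.25
ee_pos: [0.4949, -0.2862, 0.1866]
tcp_rot: [-172.3, 0.1, 24.0]
wrist_force: [0.2, 0.3, -1.3]
opening: 0.0598
grasp_force: 58.9
```

>>> servo_tool(moves=[[[-8,0,0],[0,-0.02,0],0],[[-8,0,0],[0,-0.02,0],0]])

```text
time: 17.45
ee_pos: [0.4795, -0.2514, 0.1866]
tcp_rot: [171.7, 0.2, 23.9]
wrist_force: [0.1, 1.2, -0.0]
opening: 0.0599
grasp_force: 59.4
```

```bash
python3 -c "
from h import *
listen(9)"
```

```text
17.45 F [ 0.1  1.2 -0. ] T [0.2  0.05 0.07] ee [ 0.4795 -0.2514  0.1866] [171.7   0.2  23.9] 0.0599 59.4
17.5 F [-1.   4.6 -6.1] T [0.56 0.17 0.01] ee [ 0.4734 -0.2458  0.1859] [171.4   0.3  24. ] 0.0595 59.3
17.55 F [ 0.3 -0.  -2. ] T [ 0.21  0.14 -0.05] ee [ 0.4747 -0.2464  0.1875] [171.7   0.2  24.2] 0.0594 59.3
17.6 F [ 0.1 -0.4 -1.8] T [0.18 0.03 0.03] ee [ 0.4767 -0.2479  0.1889] [1.718e+02 1.000e-01 2.420e+01] 0.06 59.3
17.65 F [ 0.8 -0.2 -2. ] T [0.22 0.02 0.02] ee [ 0.4781 -0.2494  0.1896] [171.8   0.   24.1] 0.0596 59.3
17.7 F [ 1.  -0.2 -2.8] T [ 0.11  0.03 -0.02] ee [ 0.4789 -0.2505  0.1897] [171.8   0.   24. ] 0.0595 59.3
17.75 F [ 0.6 -0.  -2.2] T [0.15 0.06 0.01] ee [ 0.4794 -0.2513  0.1896] [171.8   0.   24. ] 0.0597 59.3
17.8 F [-0.5 -0.9 -2. ] T [ 0.22  0.06 -0.02] ee [ 0.4796 -0.2518  0.1892] [1.718e+02 1.000e-01 2.390e+01] 0.0598 59.3
17.85 F [ 1.2  0.7 -2.3] T [ 0.15  0.06 -0.05] ee [ 0.4796 -0.2521  0.1889] [1.718e+02 1.000e-01 2.390e+01] 0.0598 59.3
```

>>> servo_tool(moves=[[[8,0,0],[0,0.02,0],0],[[8,0,0],[0,0.02,0],0]])

```text
time: 18.05
ee_pos: [0.4951, -0.2874, 0.1931]
tcp_rot: [-172.2, -0.0, 24.0]
wrist_force: [0.5, -1.1, -1.0]
opening: 0.0593
grasp_force: 59.3
```

```bash
python3 -c "
from h import *
listen(9)"
```

```text
18.05 F [ 0.5 -1.1 -1. ] T [-0.17 -0.24  0.02] ee [ 0.4951 -0.2874  0.1931] [-172.2   -0.    24. ] 0.0593 59.3
18.1 F [ -0.1  -3.8 -20.1] T [-0.56 -0.02  0.03] ee [ 0.498  -0.2929  0.1836] [-171.2    0.4   23.8] 0.0596 59.2
18.15 F [-1.1 -0.  -5.4] T [-0.15 -0.07  0.01] ee [ 0.4968 -0.2921  0.1825] [-171.6    0.5   23.7] 0.0595 59.3
18.2 F [-0.7  0.4 -2.4] T [-0.15 -0.09  0.03] ee [ 0.496  -0.2907  0.1849] [-171.8    0.5   23.7] 0.0595 59.3
18.25 F [-0.2 -0.  -1.7] T [-0.13 -0.03 -0.01] ee [ 0.4955 -0.2895  0.1876] [-172.1    0.3   23.8] 0.0598 59.3
18.3 F [-0.2  0.5 -2.4] T [-0.14 -0.09  0.04] ee [ 0.4951 -0.2885  0.1899] [-172.3    0.2   23.9] 0.0596 59.3
18.35 F [ 0.2  0.5 -2.2] T [-0.13 -0.05  0.  ] ee [ 0.4949 -0.2878  0.1915] [-1.724e+02  1.000e-01  2.390e+01] 0.0598 59.3
18.4 F [-1.2  0.1 -1.7] T [-0.1  -0.11 -0.04] ee [ 0.4948 -0.2873  0.1926] [-1.725e+02  1.000e-01  2.390e+01] 0.0596 59.3
18.45 F [-0.4  0.6 -1.7] T [-0.18 -0.06  0.  ] ee [ 0.4947 -0.287   0.1932] [-172.5    0.    24. ] 0.0597 59.3
```

The 20 N dip was the arm's own inertia, since it appears with can_2 as well. But can_3's jolt of about 0.75 N m, 0.1 s after stopping, came twice and is absent with can_2, so can_2 is silent. I'll put it back and check can_1 too.

>>> servo_tool(moves=[[[-7.5,0,0],[0,0,0],0],[[0,0,0],[0,0,0],0],[[0,0,0],[0.0093,-0.0424,0],0],[[0,0,0],[0.0093,-0.0424,0],0],[[0,0,0],[0.0093,-0.0424,0],0],[[0,0,0],[0.0093,-0.0424,0],0],[[0,0,0],[0.0093,-0.0424,0],0],[[0,0,0],[0.0093,-0.0424,0],0],[[0,0,0],[0,0,0],0],[[0,0,0],[0,0,0],0],[[0,0,0],[0,0,0],0],[[0,0,0],[0,0,0],0]])

```text
time: 19.65
ee_pos: [0.4427, -0.0331, 0.1924]
tcp_rot: [-179.9, 0.1, 23.9]
wrist_force: [0.2, 1.3, -2.9]
opening: 0.0596
grasp_force: 59.9
```

>>> servo_tool(moves=[[[0,0,0],[0,0,0.02],0],[[0,0,0],[0,0,0.035],0],[[0,0,0],[0,0,0.035],0],[[0,0,0],[0,0,0.035],0],[[0,0,0],[0,0,0.014],0],[[0,0,0],[0,0,0],0],[[0,0,0],[0,0,0],0],[[0,0,0],[0,0,0],0],[[0,0,0],[0,0,0],0],[[0,0,0],[0,0,0],0]])

```text
time: 20.65
ee_pos: [0.4427, -0.0321, 0.0538]
tcp_rot: [-179.9, 0.1, 23.9]
wrist_force: [-0.3, 0.9, -1.4]
opening: 0.0597
grasp_force: 59.8
```

>>> servo_tool(moves=[[[0,0,0],[0,0,0.011],0],[[0,0,0],[0,0,0.006],0],[[0,0,0],[0,0,0.003],0],[[0,0,0],[0,0,0.001],0],[[0,0,0],[0,0,0],0],[[0,0,0],[0,0,0],0]])

```text
time: 21.25
ee_pos: [0.4414, -0.032, 0.0322]
tcp_rot: [-179.8, 0.2, 23.9]
wrist_force: [-6.5, 0.7, 7.6]
opening: 0.06
grasp_force: 60.7
```

>>> servo_tool(moves=[[[0,0,0],[0,0,-0.0005],0],[[0,0,0],[0,0,0],100],[[0,0,0],[0,0,0],100],[[0,0,0],[0,0,0],100],[[0,0,0],[0,0,0],100],[[0,0,0],[0,0,0],100],[[0,0,0],[0,0,-0.01],100],[[0,0,0],[0,0,-0.03],100],[[0,0,0],[0,0,-0.04],100],[[0,0,0],[0,0,-0.04],100]])

```text
time: 22.25
ee_pos: [0.442, -0.0322, 0.1543]
tcp_rot: [-179.9, 0.2, 23.9]
wrist_force: [1.4, 0.4, -0.1]
opening: 0.0854
grasp_force: 0.0
```

>>> servo_tool(moves=[[[0,0,0],[0.0171,-0.0399,0],100],[[0,0,0],[0.0171,-0.0399,0],100],[[0,0,0],[0.0171,-0.0399,0],100],[[0,0,0],[0.0171,-0.0399,0],100],[[0,0,0],[0.0171,-0.0399,0],100],[[0,0,0],[0.0171,-0.0399,0],100],[[0,0,0],[0.0171,-0.0399,0],100],[[0,0,0],[0,0,0],100],[[0,0,0],[0,0,0],100],[[0,0,0],[0,0,0],100]])

```text
time: 23.25
ee_pos: [0.4533, 0.2383, 0.1535]
tcp_rot: [-178.3, 0.2, 26.8]
wrist_force: [-0.6, -1.0, -1.3]
opening: 0.0854
grasp_force: 0.0
```

```bash
python3 - <<'E'
from h import *
im,d=look()
camera("top")
for r in mark_of("can_1","top"): print(round(r["score"],2),w("top",r["xyz"]).round(4))
cv2.imwrite("pics/w3.png",cv2.resize(im[:,:,::-1],(640,480)))
E
```

```text
t 23.25 ee [0.4533 0.2383 0.1535] [-1.7832e+02  1.6000e-01  2.6840e+01] op 0.08544774767026098
can_1 0.57 [ 0.4396 -0.0296 -0.0021] [468 293] tool delta [-0.1327  0.2373  0.1491]
can_1 0.55 [ 0.4374  0.272  -0.0005] [226 176] tool delta [ 0.0015 -0.0328  0.1551]
0.94 [ 0.4762 -0.2797 -0.0026]
0.81 [ 0.3703 -0.1505  0.0004]
0.79 [ 0.445  -0.0332  0.0022]
```

View pics/w3.png

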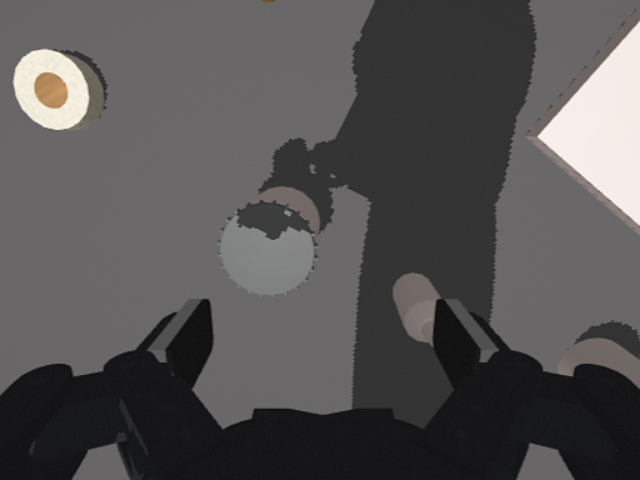

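The can sits left of the gripper centre, at (268,250), because the move fell short. I'll check the joints before correcting.

```bash
python3 - <<'E'
from h import *
o=get_obs(); print(np.round(o["q"],1),np.round(o["qd"],1),np.round(o["ee_pos"],4),np.round(o["tcp_rot"],2),o["time"])
E
```

```text
[ 26.8  -0.9  -4.6  86.4   1.7 179.9] [ 0.1  0.3  0.1 -0.2 -0.  -0.1] [0.4535 0.2383 0.1535] [-1.783e+02  1.400e-01  2.684e+01] 23.45
```

Joint 6 is at its 180° limit. I'll turn the yaw away from it.

>>> servo_tool(moves=[[[0,0,-7],[0,0,0],100],[[0,0,-7],[0,0,0],100],[[0,0,-7],[0,0,0],100],[[0,0,-7],[0,0,0],100],[[0,0,-7],[0,0,0],100],[[0,0,0],[0,0,0],100],[[0,0,0],[0,0,0],100]])

```text
time: 24.15
ee_pos: [0.4535, 0.2388, 0.1533]
tcp_rot: [-178.5, -0.8, 61.7]
wrist_force: [0.3, -0.8, 0.3]
opening: 0.0852
grasp_force: 0.0
```

```bash
python3 - <<'E'
from h import *
o=get_obs(); print(np.round(o["q"],1))
im,d=look()
camera("top")
for r in mark_of("can_1","top"): print(round(r["score"],2),w("top",r["xyz"]).round(4))
E
```

```text
[ 26.8  -0.9  -4.6  86.4   1.7 145.1]
t 24.15 ee [0.4535 0.2388 0.1533] [-178.52   -0.84   61.66] op 0.08522005782162308
can_1 0.59 [0.4407 0.2731 0.0028] [234 157] tool delta [ 0.022  -0.0236  0.1514]
0.77 [ 4.800e-01 -2.811e-01 -3.000e-04]
0.64 [ 0.3702 -0.1533  0.0031]
0.62 [ 0.4417 -0.036   0.0033]
```

>>> servo_tool(moves=[[[-1.5,-0.8,0],[0,0,0],100],[[0,0,0],[0.011,-0.014,0],100],[[0,0,0],[0.011,-0.014,0],100],[[0,0,0],[0,0,0],100],[[0,0,0],[0,0,0],100],[[0,0,0],[0,0,0],100]])

```text
time: 24.95
ee_pos: [0.4393, 0.2712, 0.1532]
tcp_rot: [180.0, -0.0, 61.9]
wrist_force: [0.2, 0.1, -0.4]
opening: 0.0853
grasp_force: 0.0
```

```bash
python3 - <<'E'
from h import *
im,d=look()
cv2.imwrite("pics/w4.png",cv2.resize(im[:,:,::-1],(640,480)))
E
```

```text
t 24.95 ee [0.4393 0.2712 0.1532] [ 1.7996e+02 -3.0000e-02  6.1880e+01] op 0.08533095675581708
can_1 0.74 [0.4394 0.2697 0.0025] [258 179] tool delta [-0.0014  0.0007  0.1507]
```

View pics/w4.png

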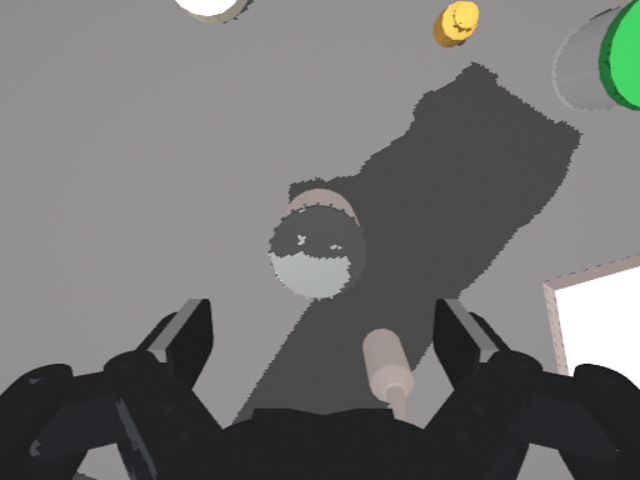

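Can_1 is centred at (318,250), and the dropper at (388,370) is well clear. I'll grip, lift and run the same shake.

>>> servo_tool(moves=[[[0,0,0],[-0.001,0,0.024],100],[[0,0,0],[0,0,0.03],100],[[0,0,0],[0,0,0.03],100],[[0,0,0],[0,0,0.025],100],[[0,0,0],[0,0,0.013],100],[[0,0,0],[0,0,0],100],[[0,0,0],[0,0,0],0],[[0,0,0],[0,0,0],0],[[0,0,0],[0,0,0],0],[[0,0,0],[0,0,0],0],[[0,0,0],[0,0,0],0],[[0,0,0],[0,0,0],0]], force=50)

```text
time: 26.25
ee_pos: [0.4393, 0.2716, 0.0331]
tcp_rot: [179.9, -0.2, 61.9]
wrist_force: [-3.5, 0.5, 6.0]
opening: 0.0589
grasp_force: 53.1
```

>>> servo_tool(moves=[[[0,0,0],[0,0,-0.01],0],[[0,0,0],[0,0,-0.025],0],[[0,0,0],[0,0,-0.035],0],[[0,0,0],[0,0,-0.035],0],[[0,0,0],[0,0,-0.035],0],[[0,0,0],[0,0,-0.01],0],[[0,0,0],[0,0,0],0],[[0,0,0],[0,0,0],0],[[7.5,0,0],[0,0.01,0],0],[[0,0,0],[0,0,0],0],[[0,0,0],[0,0,0],0]])

```text
time: 27.35
ee_pos: [0.4475, 0.2652, 0.1789]
tcp_rot: [-172.5, 0.2, 61.8]
wrist_force: [-0.4, -0.7, -2.5]
opening: 0.0586
grasp_force: 56.6
```

>>> servo_tool(moves=[[[-8,0,0],[0,-0.02,0],0],[[-8,0,0],[0,-0.02,0],0]])

```text
time: 27.55
ee_pos: [0.4129, 0.2843, 0.1829]
tcp_rot: [171.1, -0.1, 61.7]
wrist_force: [-0.9, 1.3, -2.3]
opening: 0.0586
grasp_force: 57.7
```

```bash
python3 -c "
from h import *
listen(9)"
```

```text
27.55 F [-0.9  1.3 -2.3] T [0.17 0.25 0.02] ee [0.4129 0.2843 0.1829] [ 1.711e+02 -1.000e-01  6.170e+01] 0.0586 57.7
27.6 F [-0.3  5.2 -1.5] T [0.53 0.25 0.1 ] ee [0.4082 0.2866 0.1832] [ 1.708e+02 -1.000e-01  6.200e+01] 0.0582 58.0
27.65 F [-0.1 -0.1 -3.4] T [ 0.13  0.24 -0.  ] ee [0.4084 0.2866 0.1834] [ 1.712e+02 -1.000e-01  6.220e+01] 0.0588 58.1
27.7 F [ 0.5 -0.  -3.1] T [0.11 0.2  0.01] ee [0.4095 0.2862 0.1836] [ 1.714e+02 -1.000e-01  6.220e+01] 0.0585 58.1
27.75 F [ 0.  -0.5 -4. ] T [0.07 0.19 0.  ] ee [0.4107 0.2856 0.1838] [ 1.715e+02 -1.000e-01  6.210e+01] 0.0581 58.1
27.8 F [ 1.1 -1.  -2.1] T [ 0.12  0.18 -0.01] ee [0.4117 0.2851 0.1838] [ 1.715e+02 -1.000e-01  6.200e+01] 0.0584 58.1
27.85 F [ 0.1  1.  -2.4] T [ 0.13  0.15 -0.03] ee [0.4123 0.2847 0.1837] [ 1.715e+02 -1.000e-01  6.190e+01] 0.0586 58.1
27.9 F [ 0.  -0.1 -3.2] T [0.07 0.13 0.03] ee [0.4127 0.2844 0.1836] [171.5  -0.   61.9] 0.0584 58.1
27.95 F [ 0.6 -0.9 -2.1] T [0.07 0.15 0.02] ee [0.413  0.2842 0.1835] [171.5  -0.   61.8] 0.0585 58.1
```

>>> servo_tool(moves=[[[8,0,0],[0,0.02,0],0],[[8,0,0],[0,0.02,0],0]])

```text
time: 28.15
ee_pos: [0.448, 0.2665, 0.1883]
tcp_rot: [-172.3, -0.3, 62.0]
wrist_force: [-0.0, 0.7, -3.2]
opening: 0.0583
grasp_force: 58.2
```

```bash
python3 -c "
from h import *
listen(9)"
```

```text
28.15 F [-0.   0.7 -3.2] T [ 0.01 -0.27 -0.01] ee [0.448  0.2665 0.1883] [-172.3   -0.3   62. ] 0.0583 58.2
28.2 F [-0.2 -5.6 -5.7] T [-0.6  -0.14  0.06] ee [0.4521 0.2631 0.1841] [-171.7    0.    61.6] 0.0584 58.7
28.25 F [-0.2 -0.3 -4.8] T [-0.14 -0.16  0.05] ee [0.4514 0.263  0.1836] [-172.2    0.2   61.5] 0.0584 58.5
28.3 F [ 0.9 -0.6 -3.5] T [-0.06 -0.19 -0.03] ee [0.4502 0.2636 0.1843] [-172.4    0.2   61.5] 0.0584 58.5
28.35 F [-0.2  0.7 -3.1] T [-0.12 -0.19  0.02] ee [0.4491 0.2644 0.1852] [-1.725e+02  1.000e-01  6.160e+01] 0.0583 58.5
28.4 F [-0.5 -0.2 -2.8] T [-0.09 -0.14 -0.  ] ee [0.4483 0.2651 0.1861] [-172.5    0.    61.8] 0.0588 58.5
28.45 F [-0.7 -0.1 -3.4] T [-0.09 -0.17 -0.01] ee [0.4476 0.2656 0.1867] [-172.6   -0.    61.8] 0.0584 58.5
28.5 F [-0.3 -0.6 -2.5] T [-0.06 -0.09  0.05] ee [0.4472 0.2661 0.1871] [-1.726e+02 -1.000e-01  6.190e+01] 0.0583 58.5
28.55 F [ 0.4  1.6 -2.9] T [-0.06 -0.22 -0.02] ee [0.4469 0.2663 0.1874] [-1.726e+02 -1.000e-01  6.190e+01] 0.0583 58.5
```

can_1 gives only the inertial spike at the stop, so it's silent. That leaves can_3. I'll put can_1 back.

>>> servo_tool(moves=[[[-7.5,0,0],[0,0,0],0],[[0,0,0],[0.001,-0.009,0],0],[[0,0,0],[0,0,0.02],0],[[0,0,0],[0,0,0.035],0],[[0,0,0],[0,0,0.035],0],[[0,0,0],[0,0,0.03],0],[[0,0,0],[0,0,0.014],0],[[0,0,0],[0,0,0],0],[[0,0,0],[0,0,0],0],[[0,0,0],[0,0,0],0],[[0,0,0],[0,0,0],0],[[0,0,0],[0,0,0],0]])

```text
time: 29.75
ee_pos: [0.4404, 0.2715, 0.0537]
tcp_rot: [180.0, -0.1, 61.9]
wrist_force: [0.6, -0.1, -2.8]
opening: 0.0585
grasp_force: 58.7
```

>>> servo_tool(moves=[[[0,0,0],[0,0,0.01],0],[[0,0,0],[0,0,0.006],0],[[0,0,0],[0,0,0.003],0],[[0,0,0],[0,0,0.001],0],[[0,0,0],[0,0,0],0],[[0,0,0],[0,0,0],0]])

```text
time: 30.35
ee_pos: [0.4396, 0.271, 0.0332]
tcp_rot: [-180.0, -0.0, 61.9]
wrist_force: [-5.4, -2.3, 5.8]
opening: 0.0586
grasp_force: 59.2
```

>>> servo_tool(moves=[[[0,0,0],[0,0,-0.0005],0],[[0,0,0],[0,0,0],100],[[0,0,0],[0,0,0],100],[[0,0,0],[0,0,0],100],[[0,0,0],[0,0,0],100],[[0,0,0],[0,0,0],100],[[0,0,0],[0,0,-0.01],100],[[0,0,0],[0,0,-0.03],100],[[0,0,0],[0,0,-0.04],100],[[0,0,0],[0,0,-0.04],100]])

```text
time: 31.35
ee_pos: [0.4397, 0.271, 0.1552]
tcp_rot: [180.0, -0.0, 61.9]
wrist_force: [1.0, 0.8, 0.8]
opening: 0.0855
grasp_force: 0.0
```

>>> servo_tool(moves=[[[0,0,0],[-0.0387,0.0248,0],100],[[0,0,0],[-0.0387,0.0248,0],100],[[0,0,0],[-0.0387,0.0248,0],100],[[0,0,0],[-0.0387,0.0248,0],100],[[0,0,0],[-0.0387,0.0248,0],100],[[0,0,0],[-0.0387,0.0248,0],100],[[0,0,0],[-0.0387,0.0248,0],100],[[0,0,0],[-0.0387,0.0248,0],100],[[0,0,0],[-0.0387,0.0248,0],100],[[0,0,0],[-0.0387,0.0248,0],100],[[0,0,0],[-0.0387,0.0248,0],100],[[0,0,0],[-0.0387,0.0248,0],100]])

```text
time: 32.55
ee_pos: [0.4836, -0.2808, 0.154]
tcp_rot: [179.9, -0.0, 61.9]
wrist_force: [0.7, 0.9, 1.3]
opening: 0.0852
grasp_force: 0.0
```

>>> servo_tool(moves=[[[0,0,7.6],[0,0,0],100],[[0,0,7.6],[0,0,0],100],[[0,0,7.6],[0,0,0],100],[[0,0,7.6],[0,0,0],100],[[0,0,7.6],[0,0,0],100],[[0,0,0],[0,0,0],100],[[0,0,0],[0,0,0],100],[[0,0,0],[0,0,0],100]])

```text
time: 33.35
ee_pos: [0.4838, -0.2787, 0.1532]
tcp_rot: [-180.0, -0.1, 24.1]
wrist_force: [-0.2, 0.3, 0.4]
opening: 0.0853
grasp_force: 0.0
```

```bash
python3 - <<'E'
from h import *
im,d=look()
cv2.imwrite("pics/w5.png",cv2.resize(im[:,:,::-1],(640,480)))
E
```

```text
t 33.35 ee [ 0.4838 -0.2787  0.1532] [-1.7999e+02 -5.0000e-02  2.4070e+01] op 0.08529665180726902
can_1 0.92 [ 0.4398 -0.0298 -0.0062] [  9 116] tool delta [ 0.0613 -0.2451  0.1595]
can_1 0.72 [ 3.709e-01 -1.504e-01  3.000e-04] [105 224] tool delta [-0.0508 -0.1632  0.1529]
can_1 0.58 [ 0.4746 -0.28   -0.0016] [255 186] tool delta [-0.009  -0.0025  0.1549]
```

View pics/w5.png

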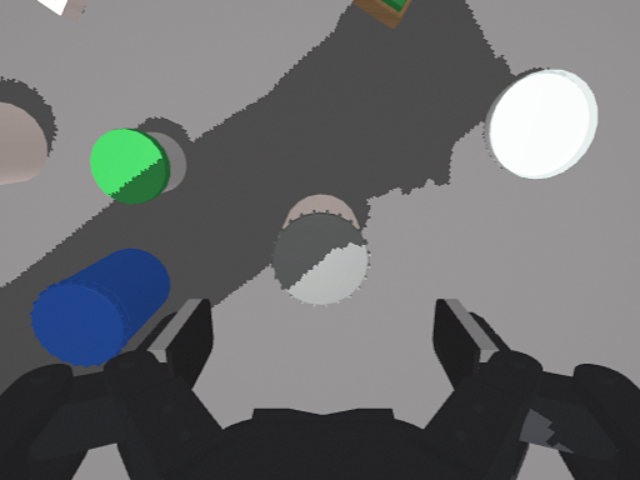

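can_3 stands upright at (320,255), a few mm nearer the robot than before. I'll grip it again and repeat the shake to confirm.

>>> servo_tool(moves=[[[0,0,0],[-0.006,-0.001,0.024],100],[[0,0,0],[0,0,0.03],100],[[0,0,0],[0,0,0.03],100],[[0,0,0],[0,0,0.025],100],[[0,0,0],[0,0,0.013],100],[[0,0,0],[0,0,0],100],[[0,0,0],[0,0,0],0],[[0,0,0],[0,0,0],0],[[0,0,0],[0,0,0],0],[[0,0,0],[0,0,0],0],[[0,0,0],[0,0,0],0],[[0,0,0],[0,0,0],0]], force=50)

```text
time: 34.65
ee_pos: [0.4786, -0.2802, 0.0328]
tcp_rot: [179.9, -0.1, 23.9]
wrist_force: [-1.0, 3.7, 6.6]
opening: 0.0582
grasp_force: 53.1
```

>>> servo_tool(moves=[[[0,0,0],[0,0,-0.01],0],[[0,0,0],[0,0,-0.025],0],[[0,0,0],[0,0,-0.035],0],[[0,0,0],[0,0,-0.035],0],[[0,0,0],[0,0,-0.035],0],[[0,0,0],[0,0,-0.01],0],[[0,0,0],[0,0,0],0],[[0,0,0],[0,0,0],0],[[7.5,0,0],[0,0.01,0],0],[[0,0,0],[0,0,0],0],[[0,0,0],[0,0,0],0]])

```text
time: 35.75
ee_pos: [0.4815, -0.2898, 0.1774]
tcp_rot: [-172.3, 0.1, 23.8]
wrist_force: [0.3, 1.1, -3.1]
opening: 0.0585
grasp_force: 57.3
```

>>> servo_tool(moves=[[[-8,0,0],[0,-0.02,0],0],[[-8,0,0],[0,-0.02,0],0]])

```text
time: 35.95
ee_pos: [0.4663, -0.2539, 0.1814]
tcp_rot: [171.5, 0.0, 23.8]
wrist_force: [0.1, 0.3, -0.1]
opening: 0.0583
grasp_force: 58.7
```

```bash
python3 -c "
from h import *
listen(7)"
```

```text
35.95 F [ 0.1  0.3 -0.1] T [ 0.29  0.08 -0.01] ee [ 0.4663 -0.2539  0.1814] [171.5   0.   23.8] 0.0583 58.7
36.0 F [ 0.3  4.3 -6.9] T [0.52 0.19 0.03] ee [ 0.4603 -0.2482  0.1809] [1.712e+02 1.000e-01 2.390e+01] 0.0581 58.7
36.05 F [ 1.8  8.7 -1.8] T [ 1.53 -0.24  0.1 ] ee [ 0.4615 -0.2488  0.1825] [171.5  -0.   24.1] 0.0583 59.5
36.1 F [-0.6  0.7 -2.1] T [0.08 0.1  0.03] ee [ 0.4635 -0.2502  0.184 ] [ 1.715e+02 -1.000e-01  2.410e+01] 0.0583 59.0
36.15 F [-0.2 -0.3 -2.2] T [0.16 0.11 0.01] ee [ 0.4649 -0.2516  0.1847] [171.5  -0.2  24. ] 0.058 58.9
36.2 F [ 0.3 -0.5 -2.8] T [ 0.17  0.03 -0.04] ee [ 0.4658 -0.2526  0.1848] [171.5  -0.2  24. ] 0.0579 58.9
36.25 F [ 0.1 -0.6 -2.9] T [0.22 0.1  0.03] ee [ 0.4663 -0.2533  0.1847] [ 1.716e+02 -1.000e-01  2.390e+01] 0.0583 58.9
```

>>> servo_tool(moves=[[[8,0,0],[0,0.02,0],0],[[8,0,0],[0,0.02,0],0]])

```text
time: 36.45
ee_pos: [0.4824, -0.2893, 0.1887]
tcp_rot: [-172.5, -0.2, 24.0]
wrist_force: [1.6, -0.3, -1.1]
opening: 0.0582
grasp_force: 58.9
```

```bash
python3 -c "
from h import *
listen(9)"
```

```text
36.45 F [ 1.6 -0.3 -1.1] T [-0.22 -0.15 -0.02] ee [ 0.4824 -0.2893  0.1887] [-172.5   -0.2   24. ] 0.0582 58.9
36.5 F [ -2.1  -4.2 -28. ] T [-0.92 -0.23  0.07] ee [ 0.4851 -0.2947  0.1793] [-171.5    0.2   23.8] 0.0584 60.4
36.55 F [-2.2  1.5 -5.5] T [-0.04  0.02  0.03] ee [ 0.484  -0.294   0.1782] [-171.8    0.3   23.7] 0.0584 61.0
36.6 F [-0.4  0.7 -2.7] T [-0.14 -0.03 -0.03] ee [ 0.4832 -0.2927  0.1804] [-172.1    0.3   23.7] 0.0582 61.1
36.65 F [-0.1  0.3 -2.3] T [-0.19 -0.08  0.  ] ee [ 0.4827 -0.2915  0.183 ] [-172.3    0.2   23.8] 0.0583 61.1
36.7 F [ 0.5  0.4 -2.4] T [-0.17 -0.09 -0.  ] ee [ 0.4824 -0.2906  0.185 ] [-172.5    0.    23.8] 0.0579 61.1
36.75 F [-0.1 -0.4 -2.5] T [-0.16 -0.02  0.01] ee [ 0.4821 -0.2898  0.1865] [-172.6   -0.    23.9] 0.0581 61.0
36.8 F [-0.4  0.2 -2.1] T [-0.15 -0.05 -0.02] ee [ 0.482  -0.2893  0.1875] [-1.727e+02 -1.000e-01  2.390e+01] 0.0582 61.1
36.85 F [-0.6  0.3 -1.6] T [-0.13 -0.07 -0.02] ee [ 0.4818 -0.2889  0.1881] [-1.727e+02 -1.000e-01  2.390e+01] 0.058 61.1
```

The rattle is clear: 8.7 N and 1.53 N m, 0.1 s after the hand stopped. I'll level can_3 and carry it over the tray.

>>> servo_tool(moves=[[[-7.3,0,0],[0,0,-0.015],0],[[0,0,0],[0,0,-0.03],0],[[0,0,0],[0.0303,-0.0247,0],0],[[0,0,0],[0.0303,-0.0247,0],0],[[0,0,0],[0.0303,-0.0247,0],0],[[0,0,0],[0.0303,-0.0247,0],0],[[0,0,0],[0.0303,-0.0247,0],0],[[0,0,0],[0.0303,-0.0247,0],0],[[0,0,0],[0.0303,-0.0247,0],0],[[0,0,0],[0.0303,-0.0247,0],0],[[0,0,0],[0.0303,-0.0247,0],0],[[0,0,0],[0,0,0],0]])

```text
time: 38.05
ee_pos: [0.6425, 0.0275, 0.2335]
tcp_rot: [-179.9, -0.2, 24.2]
wrist_force: [-0.5, 0.1, -2.4]
opening: 0.0583
grasp_force: 60.9
```

>>> servo_tool(moves=[[[0,0,0],[0,0,0],0],[[0,0,0],[0,0,0],0],[[0,0,0],[0,0,0],0],[[0,0,0],[0,0,0],0],[[0,0,0],[0,0,0],0],[[0,0,0],[0,0,0],0],[[0,0,0],[0,0,0],0],[[0,0,0],[0,0,0],0]])

```text
time: 38.85
ee_pos: [0.6418, 0.0227, 0.232]
tcp_rot: [-179.8, -0.0, 23.9]
wrist_force: [-0.1, 0.0, -3.2]
opening: 0.0584
grasp_force: 60.8
```

```bash
python3 - <<'E'
from h import *
listen(1)
for c in ("scene","top"):
    im,d=camera(c)
    for n in ("can_1","tray_mid"):
        for r in mark_of(n,c): print(c,n,round(r["score"],2),w(c,r["xyz"]).round(4))
    cv2.imwrite(f"pics/end_{c}.png",cv2.resize(im[:,:,::-1],(800,600)))
E
```

```text
38.85 F [-0.1  0.  -3.2] T [-0.06  0.03  0.05] ee [0.6418 0.0227 0.232 ] [-179.8   -0.    23.9] 0.0584 60.8
scene can_1 0.96 [0.4415 0.2664 0.0016]
scene can_1 0.96 [0.6413 0.0191 0.1979]
scene can_1 0.76 [ 0.3773 -0.1553 -0.0051]
scene can_1 0.59 [ 0.4455 -0.0281 -0.0014]
scene tray_mid 0.68 [0.6389 0.0254 0.0059]
scene tray_mid 0.18 [0.4382 0.2716 0.0014]
top can_1 0.95 [ 0.4414  0.2718 -0.    ]
top can_1 0.92 [ 0.3697 -0.1529  0.0015]
```

View pics/end_scene.png

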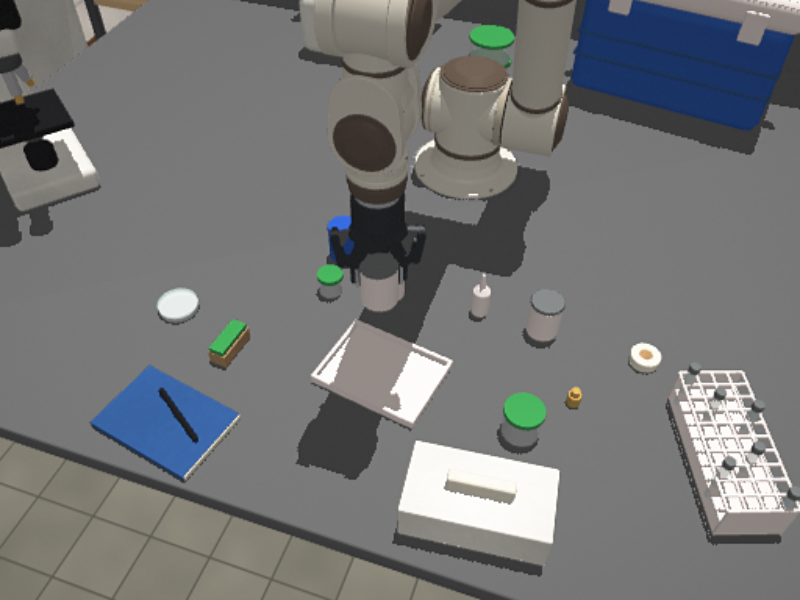

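The scene picture shows can_3 held upright at (380,280), about 0.198 m up and over the tray at (382,372). can_1 stands at (545,315), can_2 is upright behind the held can, and no bystander has moved. I'll hand in.

```bash
python3 -c "
from workcell import *
print(job_done())"
```

```text
the job is handed in; nothing more can be done
None
```

can_3 is the one that rattles: I handed in holding it upright and still about 20 cm above the middle of the tray, with can_1 and can_2 silent and standing back within about 1 cm of where they were.

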